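# Put the dip cup in the display case and ease its glass shut

## Task

Put the small lidded dip cup standing beside the display case into the open half of the case, upright, and then slide the glass top shut until it meets its stop. The cup is thin plastic and the top is glass: hold the cup and the grip on the glass only lightly, keep the cup upright and set it down softly, do not lean on the case or the glass, and do not let the glass bang shut. Leave the other things on the table alone.

Things in the scene. Friction and masses are not known exactly. Their poses are not given: they have to be found in the camera images.
- cup: small round white deli cup with a press-on pale grey lid: 74 mm tall, thin plastic that dents when each finger presses with more than about 45 N, filled (about 0.18 kg, uncertain). Side tapers from 48 mm diameter at the foot to 55 mm under the lid; the lid is the top 12 mm and 58 mm in diameter. Origin at the centre of its underside, z up along its axis
- case: display case fixed to the table: yellow-framed glass-sided box, 240 mm (x) by 440 (y) by 110 high. Origin: centre of its underside. Floor 12 mm thick, walls 14. Its -y half is roofed by fixed glass with flatbreads under it; its +y half is empty and open at the top but for the sliding glass (clear inside 212 mm along x, y = 0 to +206 mm). Runners and a stop bar stand 11 mm above the rim
- bay (a point): centre of the inner floor of the open (+y) half of the case: 12 mm above the table, at case x = 0, y = +100 mm; its axes are those of the case
- pane (a joint): opening of the sliding glass top in m: 0 = shut against the stop bar at the +y end of the case (covering the open half), up to 0.2 = fully open (lying over the fixed glass). The glass closes by moving towards the case's +y; its friction is about 2 N, it stays where it is left
- pane_grip (a point): centre of the top edge of the steel grip fin in the middle of the sliding glass, 146 mm above the table. The fin is 70 mm long (case x), 14 mm thick (case y), 30 mm tall above the glass, whose top is at 116 mm; the glass is 222 mm (case x) by 206 mm (case y). Axes as the case; moves with the glass
- bottle: round cream squeeze bottle with a white pointed nozzle, 50 mm diameter, 155 mm tall, loose; a bystander. Origin at the centre of its underside
- tub: large square whitish food tub with lid, 110 x 140 x 96 mm, loose; a bystander. Origin at the centre of its underside
- bowl: steel bowl, 130 mm across, 50 mm high, loose; a bystander. Origin at the centre of its underside

How it is judged:
By the outcome, as a careful person would: the job done as asked, in the order asked, and still so for the second after the job is handed in, with the robot touching nothing.
It also fails if it takes over 58 s, if anything falls off the work surface, if the arm or the gripper's body presses on something with over 40 N, if the wrist force passes 120 N, or if a joint passes its speed limit or range.

## Robot

A 6-joint arm with a two-finger parallel gripper is mounted at the origin on the work surface. World frame = base frame: x ahead of the robot, y to its left, z up, the work surface at z = 0. Lengths are in m, angles in degrees, forces in N, time in s.
With the tool pointing down it reaches from about 0.375 to 0.9 m from the base axis. Payload 3.1 kg.
Tool frame: the origin (TCP) lies at the very end of the fingers, on their centre line; the grasp point (between the pads) lies 19 mm behind it; z points along the fingers, y is the line along which they close (so a half turn about z gives the same grasp; the last joint's range is limited). The gripper opens to 87 mm and grips with 3 to 60 N. Pads are 19 mm wide; open, the fingers measure 117 mm over their backs; the gripper's body (75 mm by 190 mm) begins 51 mm behind the grasp point.
Start: joints at [-85.457, 30.224, 82.088, -0, 67.689, -10.227], TCP at [0.159, -0.604, 0.223] pointing down, gripper open.
Joint ranges: [-176.69, 176.69], [-43.24, 126.21], [12.49, 139.97], [-82, 262], [0, 151.66], [-163.58, 163.58]. Speed limits (degrees/s): [159.86, 159.86, 180, 180, 180, 180].

## Interface

Orientations are given as a 3x3 rotation matrix whose columns are the frame's x, y, z axes.
In Python, from rig import readout, cams, bot gives the robot as it stands.
- The arm moves only by the shell command python3 -m inch 'ROWS'. ROWS is JSON, a list of rows, each a list of 5 numbers: the shift along the world's x, y, z in cm, then the turn about the world's z in degrees, then the finger opening in cm, from 0 to 8.7. In form: [[dx, dy, dz, twist, fingers], ...]. A call has 1 to 10 rows; each row is the pose to reach, as a shift and turn from the pose commanded when the call began; what a row does not reach only later rows make up. A row lasts 1/12 s, in which the tool goes at most 41.7 mm and 7.16 degrees, less where a joint would pass 70% of its speed; a pose out of reach is approached as far as the arm can. A call with a gripper value outside its range is refused whole. The fingers move at their own pace and stop on an object; the grip force is fixed at half the most. Time passes only in rows, so rows that repeat a pose let the fingers close. It gives the time, the measured TCP pose, the force, the opening and the grip force at its end, in the units of the state.
- readout.read_state(): the state, without advancing time (a new reading comes with each control period).
- cams.capture(name): name is "scene" or "top" or "wrist"; returns a dict with "image" (480x640x3 uint8, blue, green, red), "intrinsics" (3x3 intrinsics, pixels), "xyz" and "rotation" of the camera in the world; the wrist camera has in their place "tool_from_camera" (4x4, takes a point from camera to tool coordinates, whose origin is the TCP and whose axes are the flange's). Camera axes: x right, y down, z forward; pixel columns grow to the right and rows downward; lengths in m; the calibration is good to about 2 mm. A picture is of the moment at which its call begins: read the wrist's pose just before it. There is no depth.
- bot.hand_in(): hands the job in; it is judged then, once.
The state is a dict: "time_s": time; "joint_positions": joint angles; "qvel": joint speeds; "tau": joint torques, N m; "position": TCP position; "tcp_rot": TCP orientation; "force": force on the tool from outside, world axes, zero at the start; "moment": the same for the moment, N m; "opening": opening from 0.0 (shut) to 1.0 (fully open); "grasp_force": force on a finger pad.
Only numpy, scipy, OpenCV 4.12 (cv2) and the standard library are available. Lean on these libraries where they do the work, as an engineer would, in place of code of your own. Each camera call takes 0.05 s, during which the arm holds its last target. There are 200 camera calls.

## Working session

There is one attempt and no reset: what is moved stays moved. The work goes in short steps, Python scripts to look and compute and a shell command to move; the robot and the scene stay as the last step left them, time stands still between calls to the robot, and variables do not carry over. Pictures are saved under pics/ and viewed, at most 10 in all, crops included, and the job is handed in when it is done.

```bash
mkdir -p pics; ls
python3 - <<'E'
from rig import readout,cams,bot
import cv2,pickle
s=readout.read_state();print(s)
for n in("scene","top"):
    c=cams.capture(n);cv2.imwrite(f"pics/{n}0.png",c["image"]);pickle.dump(c,open(f"{n}0.pkl","wb"))
    print(n,c["intrinsics"],c["xyz"],c["rotation"])
E
```

```text
pics
{'time_s': 0.0, 'joint_positions': array([-8.54556461e+01,  3.02795690e+01,  8.21575167e+01, -9.17610823e-05,
        6.76888987e+01, -1.02275198e+01]), 'qvel': array([-0.01079888,  0.01042676,  0.04542871, -0.05146019, -0.02113707,
        0.0738115 ]), 'tau': array([-1.21664165e-03, -4.40044641e+01, -1.76591778e+01,  6.31459057e-02,
        5.80143509e-02, -1.50438709e-04]), 'position': array([ 0.15932281, -0.60358333,  0.2215589 ]), 'tcp_rot': array([[ 9.66948549e-01,  2.54971515e-01, -1.75692876e-04],
       [ 2.54971279e-01, -9.66946143e-01,  2.19181049e-03],
       [ 3.88963693e-04, -2.16416461e-03, -9.99997583e-01]]), 'force': array([ 0.26028772, -0.34445316, -0.2351026 ]), 'moment': array([ 0.02329392, -0.02547348,  0.0574725 ]), 'grasp_force': 0.0, 'opening': 0.9998175468223728}
scene [[545.92366212   0.         316.86298942]
 [  0.         545.92366212 235.62708384]
 [  0.           0.           1.        ]] [1.01968804 0.6572435  0.94663626] [[-0.77690625  0.48621313 -0.40001684]
 [ 0.62958912  0.60583272 -0.48639927]
 [ 0.00584958 -0.62973289 -0.77678972]]
top [[490.52851295   0.         332.55696558]
 [  0.         490.52851295 237.175597  ]
 [  0.           0.           1.        ]] [0.47016456 0.14400825 1.0432043 ] [[-3.27769653e-03 -9.91847905e-01  1.27385204e-01]
 [-9.99832944e-01  9.59843155e-04 -1.82527520e-02]
 [ 1.79816840e-02 -1.27423751e-01 -9.91685357e-01]]
```

View pics/top0.png

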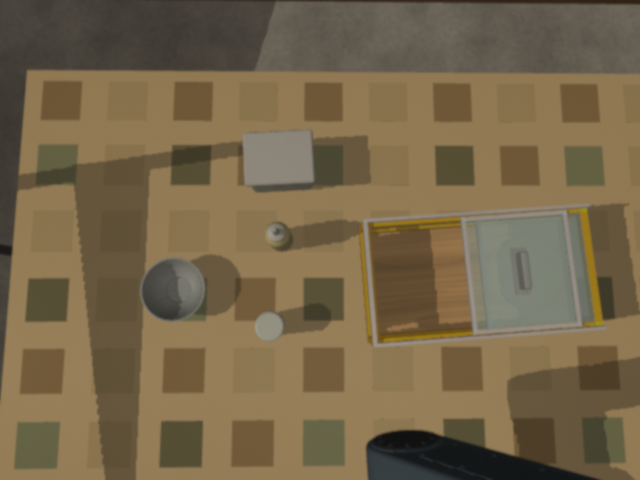

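View pics/scene0.png

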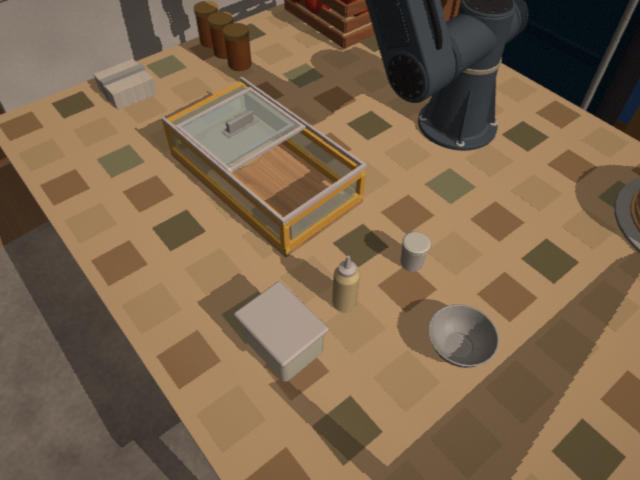

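The top view shows the cup lid at (269,326), the bottle at (277,236), the bowl at (173,290), the fin at (521,270), and the top corners of the open end at about (366,220) and (376,345). In the scene view the cup lid is at (416,243) and the fin at (240,122).

```bash
cat > h.py <<'E'
import numpy as np,pickle
def px(c,u,v,z):
    d=np.asarray(c["rotation"])@np.linalg.solve(c["intrinsics"],[u,v,1.]);o=np.asarray(c["xyz"])
    return (o+d*(z-o[2])/d[2]).round(4)
E
python3 - <<'E'
from h import *
t=pickle.load(open("top0.pkl","rb"));s=pickle.load(open("scene0.pkl","rb"))
for n,u,v,z in[("cup",269,326,.074),("bottle",277,228,.155),("bottlebody",278,237,.1),("bowl",173,289,.05),("fin",521,270,.146),("finA",517,249,.146),("finB",523,292,.146),("c1",364,219,.121),("c2",376,346,.121),("c3",590,207,.121),("c4",606,328,.121),("tub",313,180,.096)]:print(n,px(t,u,v,z))
for n,u,v,z in[("cup",416,243,.074),("fin",240,120,.146),("c",363,166,.121),("c",287,219,.121)]:print("s",n,px(s,u,v,z))
E
```

```text
cup [0.4208 0.2502 0.074 ]
bottle [0.6013 0.2291 0.155 ]
bottlebody [0.5918 0.2322 0.1   ]
bowl [0.4934 0.4457 0.05  ]
fin [ 0.5241 -0.2194  0.146 ]
finA [ 0.563  -0.2139  0.146 ]
finB [ 0.4839 -0.2209  0.146 ]
c1 [0.6235 0.0669 0.121 ]
c2 [0.386  0.0475 0.121 ]
c3 [ 0.6468 -0.3699  0.121 ]
c4 [ 0.4169 -0.3839  0.121 ]
tub [0.7057 0.1648 0.096 ]
s cup [0.4249 0.2523 0.074 ]
s fin [ 0.5305 -0.2169  0.146 ]
s c [0.3937 0.0517 0.121 ]
s c [0.6141 0.0698 0.121 ]
```

The case yaw is about 4.3°, its centre is near (0.520,-0.160), and the cup is near (0.422,0.251). I'll move in a wide arc towards a point above the cup, turning the fingers along case x on the way.

```bash
python3 -m inch '[[30,25,8,70,8.7],[30,25,8,70,8.7],[30,25,8,70,8.7],[30,25,8,70,8.7],[30,25,8,70,8.7],[30,25,8,70,8.7],[30,25,8,70,8.7],[30,25,8,70,8.7],[30,25,8,70,8.7],[30,25,8,70,8.7]]'
```

```text
time_s: 0.93
position: [0.4622, -0.3511, 0.3033]
tcp_rot: [[0.083, 0.997, 0.002], [0.997, -0.083, 0.001], [0.001, 0.002, -1.0]]
force: [-0.7, -1.0, -1.1]
opening: 1.0
grasp_force: 0.0
```

```bash
python3 -m inch '[[0,40,-2,9,8.7],[0,40,-2,9,8.7],[0,40,-2,9,8.7],[0,40,-2,9,8.7],[0,40,-2,9,8.7],[0,40,-2,9,8.7],[0,40,-2,9,8.7],[0,40,-2,9,8.7],[0,40,-2,9,8.7],[0,40,-2,9,8.7]]'
python3 -m inch '[[-4,20,-5,0,8.7],[-4,20,-5,0,8.7],[-4,20,-5,0,8.7],[-4,20,-5,0,8.7],[-4,20,-5,0,8.7],[-4,20,-5,0,8.7],[-4,20,-5,0,8.7],[-4,20,-5,0,8.7]]'
python3 - <<'E'
from rig import readout,cams
import cv2,pickle
s=readout.read_state();c=cams.capture("wrist");cv2.imwrite("pics/w1.png",c["image"]);pickle.dump((s,c),open("w1.pkl","wb"))
print(s["position"],s["tcp_rot"].round(3),s["joint_positions"].round(1),c["intrinsics"],c["tool_from_camera"])
E
```

```text
time_s: 1.77
position: [0.4579, 0.0492, 0.2821]
tcp_rot: [[-0.068, 0.998, -0.002], [0.998, 0.068, 0.002], [0.002, -0.001, -1.0]]
force: [1.0, -0.5, 0.3]
opening: 1.002
grasp_force: 0.0
time_s: 2.43
position: [0.4191, 0.2456, 0.2323]
tcp_rot: [[-0.067, 0.998, -0.0], [0.998, 0.067, -0.001], [-0.001, -0.001, -1.0]]
force: [-0.6, -0.3, 0.1]
opening: 0.998
grasp_force: 0.0
[0.41914879 0.24557763 0.2323259 ] [[-0.067  0.998 -0.   ]
 [ 0.998  0.067 -0.001]
 [-0.001 -0.001 -1.   ]] [ 17.2  18.8 100.9  -0.   60.4  13.4] [[357.66449329   0.         316.05105498]
 [  0.         357.66449329 244.67762426]
 [  0.           0.           1.        ]] [[-7.86706645e-05 -9.66206974e-01 -2.57767486e-01  7.07043639e-02]
 [ 9.99999968e-01 -1.38390175e-04  2.13536977e-04 -2.58368274e-04]
 [-2.41993404e-04 -2.57767461e-01  9.66206954e-01 -1.61502133e-01]
 [ 0.00000000e+00  0.00000000e+00  0.00000000e+00  1.00000000e+00]]
```

View pics/w1.png

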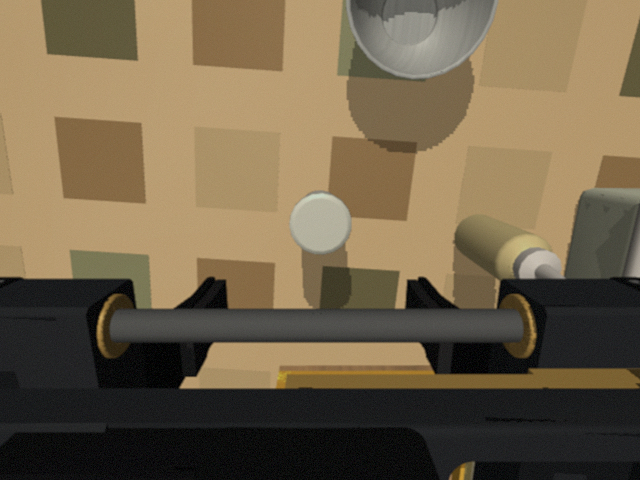

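The wrist view shows the cup lid centred at (320,223), with the bottle to the right and the bowl at the top, both well clear of the fingers.

```bash
cat >> h.py <<'E'
def wcam(s,c):
    T=np.array(c["tool_from_camera"]);R=np.array(s["tcp_rot"])
    return dict(intrinsics=c["intrinsics"],xyz=np.array(s["position"])+R@T[:3,3],rotation=R@T[:3,:3])
E
python3 - <<'E'
from h import *
s,c=pickle.load(open("w1.pkl","rb"));w=wcam(s,c)
p=px(w,320,223,.074);print(p,(p-s["position"])*100); print("edges",px(w,289,223,.07),px(w,351,223,.07))
E
```

```text
[0.4221 0.2515 0.074 ] [  0.29512093   0.59223731 -15.83259007]
edges [0.3937 0.2488 0.07  ] [0.4507 0.2526 0.07  ]
```

```bash
python3 -m inch '[[0.3,0.6,-3,0,8.7],[0.3,0.6,-6,0,8.7],[0.3,0.6,-9,0,8.7],[0.3,0.6,-11,0,8.7],[0.3,0.6,-13,0,8.7],[0.3,0.6,-15,0,8.7],[0.3,0.6,-16.5,0,8.7],[0.3,0.6,-17.5,0,8.7],[0.3,0.6,-18.3,0,8.7],[0.3,0.6,-18.5,0,8.7]]'
python3 -m inch '[[0,0,0,0,8],[0,0,0,0,7.4],[0,0,0,0,6.8],[0,0,0,0,6.4],[0,0,0,0,6.1],[0,0,0,0,5.8],[0,0,0,0,5.5],[0,0,0,0,5.2],[0,0,0,0,5],[0,0,0,0,5]]'
```

```text
time_s: 3.32
position: [0.4228, 0.2506, 0.0469]
tcp_rot: [[-0.064, 0.998, -0.001], [0.998, 0.064, -0.0], [-0.0, -0.001, -1.0]]
force: [-1.0, 0.5, -0.6]
opening: 0.999
grasp_force: 0.0
time_s: 4.15
position: [0.4225, 0.2518, 0.0478]
tcp_rot: [[-0.066, 0.998, 0.0], [0.998, 0.066, 0.0], [0.0, 0.0, -1.0]]
force: [-0.8, -0.1, 3.8]
opening: 0.648
grasp_force: 30.0
```

```bash
python3 -m inch '[[0,0,0.5,0,5],[0,0,1,0,5],[0,0,2,0,5],[0,0,4,0,5],[0,0,6.5,0,5],[0,0,9,0,5],[0,0,12,0,5],[0,0,15,0,5],[0,0,17,0,5],[0,0,17,0,5]]'
python3 - <<'E'
from rig import readout,cams
import cv2,pickle
s=readout.read_state();c=cams.capture("scene");cv2.imwrite("pics/s2.png",c["image"])
print(s["position"],s["force"],s["moment"],s["opening"],s["grasp_force"])
E
```

```text
time_s: 4.98
position: [0.425, 0.2526, 0.2225]
tcp_rot: [[-0.066, 0.998, 0.01], [0.998, 0.066, 0.003], [0.003, 0.01, -1.0]]
force: [0.3, 0.6, -1.8]
opening: 0.654
grasp_force: 30.0
[0.42499219 0.25264048 0.22249343] [ 0.25517682  0.59772506 -1.78412554] [ 0.0291921  -0.15033282 -0.05126901] 0.653857543528176 29.986344316639588
```

View pics/s2.png

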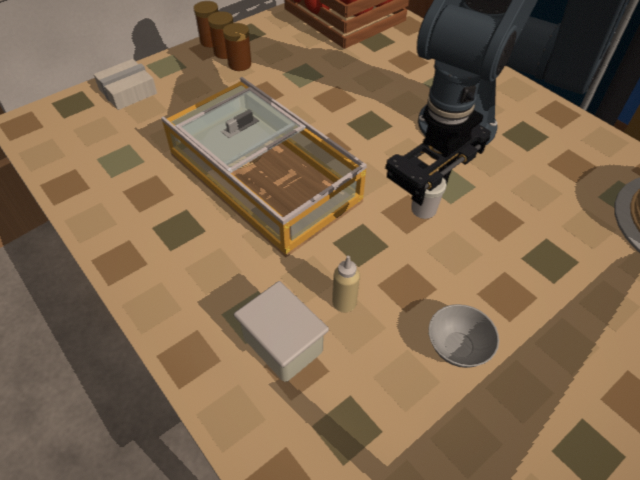

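The cup is held upright above its old place, seen at (427,195), and the case and bystanders have not moved. Next I carry it over the open half.

```bash
python3 -m inch '[[0.4,-1.5,0,0,5],[1.2,-4,0,0,5],[2.3,-7.5,0,0,5],[3.4,-11.5,0,0,5],[4.6,-15.5,0,0,5],[5.8,-19.5,0,0,5],[6.9,-23,0,0,5],[7.8,-26,0,0,5],[8.3,-28.3,0,0,5],[8.6,-29,0,0,5]]'
python3 -m inch '[[0,0,0,0.4,5],[0,0,0,0.4,5],[0,0,0,0.4,5]]'
python3 - <<'E'
from rig import readout,cams
import cv2,pickle
s=readout.read_state();c=cams.capture("wrist");cv2.imwrite("pics/w2.png",c["image"]);pickle.dump((s,c),open("w2.pkl","wb"))
E
```

```text
time_s: 5.87
position: [0.5083, -0.0418, 0.216]
tcp_rot: [[-0.062, 0.998, -0.002], [0.998, 0.062, -0.001], [-0.001, -0.002, -1.0]]
force: [0.1, 0.3, -0.8]
opening: 0.651
grasp_force: 30.0
time_s: 6.12
position: [0.507, -0.0368, 0.2167]
tcp_rot: [[-0.074, 0.997, -0.003], [0.997, 0.074, 0.001], [0.002, -0.003, -1.0]]
force: [-0.6, -0.5, -1.6]
opening: 0.653
grasp_force: 30.0
```

View pics/w2.png

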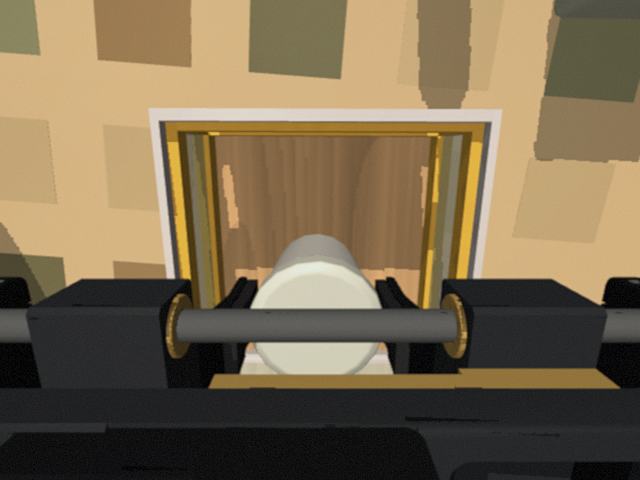

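The view shows the stop bar's outer corners at (151,110) and (500,111), level with the image, so the yaw agrees. The held cup sits between the walls, and a pale edge (likely the glass front edge) is at row 357.

Run:
```python
from h import *
s,c=pickle.load(open("w2.pkl","rb"));w=wcam(s,c)
a,b=px(w,151,110,.121),px(w,500,111,.121)
yaw=np.arctan2((b-a)[1],(b-a)[0]);R=np.array([[np.cos(yaw),-np.sin(yaw)],[np.sin(yaw),np.cos(yaw)]])
print(a,b,np.linalg.norm(b-a),np.degrees(yaw))
m=(a+b)[:2]/2; C=m-R@[0,.22]
print("centre",C,"bay",C+R@[0,.1])
f=lambda p:(R.T@(np.array(p)[:2]-C)).round(4)
print("tcp in case",f(s["position"]),"edge",f(px(w,316,357,.116)),f(px(w,316,357,.11)))
print("floor edge",f(px(w,320,137,.012)),"walls L/R at rim inner",f(px(w,165,200,.121)),f(px(w,487,200,.121)))
t=pickle.load(open("top0.pkl","rb"))
for u,v in[(521,270),(517,249),(525,292)]:print("fin",px(t,u,v,.146),f(px(t,u,v,.146)))
for u,v in[(467,275),(474,274),(579,268)]:print("edge",f(px(t,u,v,.116)))
```

```text
[0.388  0.0512 0.121 ] [0.6236 0.068  0.121 ] 0.23619822183920017 4.078703679198448
centre [ 0.52144787 -0.1598428 ] bay [ 0.5143352  -0.06009607]
tcp in case [-0.0056  0.1238] edge [-0.0058  0.0285] [-0.0059  0.0247]
floor edge [-0.0027  0.2065] walls L/R at rim inner [-0.1151  0.159 ] [0.1169 0.1596]
fin [ 0.5241 -0.2194  0.146 ] [-0.0016 -0.0596]
fin [ 0.563  -0.2139  0.146 ] [ 0.0376 -0.0569]
fin [ 0.4839 -0.2246  0.146 ] [-0.0421 -0.0619]
edge [-0.0025  0.0322]
edge [-0.0015  0.0187]
edge [-0.005  -0.1835]
```

```bash
python3 -m inch '[[0.7,-0.8,-1,0,5],[0.7,-0.8,-3,0,5],[0.7,-0.8,-5,0,5],[0.7,-0.8,-7,0,5],[0.7,-0.8,-9,0,5],[0.7,-0.8,-11,0,5],[0.7,-0.8,-12.5,0,5],[0.7,-0.8,-13.5,0,5],[0.7,-0.8,-14,0,5],[0.7,-0.8,-14,0,5]]'
python3 -m inch '[[0,0,0,0,5],[0,0,0,0,5]]'
```

```text
time_s: 7.0
position: [0.515, -0.0459, 0.0764]
tcp_rot: [[-0.073, 0.997, -0.002], [0.997, 0.073, 0.001], [0.001, -0.002, -1.0]]
force: [-0.5, -0.3, -1.7]
opening: 0.648
grasp_force: 30.0
time_s: 7.17
position: [0.5162, -0.0465, 0.0783]
tcp_rot: [[-0.073, 0.997, 0.002], [0.997, 0.073, -0.001], [-0.001, 0.002, -1.0]]
force: [0.5, -0.2, -1.3]
opening: 0.647
grasp_force: 30.0
```

```bash
python3 -m inch '[[0,0,-0.3,0,5],[0,0,-0.6,0,5],[0,0,-0.8,0,5],[0,0,-1,0,5],[0,0,-1.1,0,5],[0,0,-1.2,0,5],[0,0,-1.25,0,5],[0,0,-1.3,0,5],[0,0,-1.35,0,5],[0,0,-1.4,0,5]]'
python3 -m inch '[[0,0,-0.05,0,5],[0,0,-0.1,0,5],[0,0,-0.1,0,5]]'
```

```text
time_s: 8.0
position: [0.5154, -0.0463, 0.0635]
tcp_rot: [[-0.073, 0.997, 0.0], [0.997, 0.073, -0.0], [-0.0, 0.0, -1.0]]
force: [-1.0, 0.3, -0.9]
opening: 0.645
grasp_force: 30.0
time_s: 8.25
position: [0.5154, -0.0463, 0.0625]
tcp_rot: [[-0.073, 0.997, -0.0], [0.997, 0.073, 0.0], [0.0, -0.0, -1.0]]
force: [-0.8, -0.4, -1.0]
opening: 0.649
grasp_force: 30.0
```

```bash
python3 -m inch '[[0,0,-0.05,0,5],[0,0,-0.1,0,5],[0,0,-0.15,0,5],[0,0,-0.15,0,5]]'
python3 -m inch '[[0,0,-0.05,0,5],[0,0,-0.1,0,5],[0,0,-0.1,0,5]]'
```

```text
time_s: 8.58
position: [0.5153, -0.0463, 0.061]
tcp_rot: [[-0.073, 0.997, -0.0], [0.997, 0.073, 0.0], [0.0, -0.0, -1.0]]
force: [-0.3, -0.0, -1.9]
opening: 0.651
grasp_force: 30.0
time_s: 8.83
position: [0.5153, -0.0463, 0.06]
tcp_rot: [[-0.073, 0.997, -0.0], [0.997, 0.073, 0.0], [0.0, -0.0, -1.0]]
force: [0.7, -0.0, -2.0]
opening: 0.646
grasp_force: 30.0
```

```bash
python3 -m inch '[[0,0,-0.05,0,5],[0,0,-0.1,0,5],[0,0,-0.1,0,5]]'
python3 -m inch '[[0,0,-0.05,0,5],[0,0,-0.05,0,5],[0,0,-0.05,0,5]]'
```

```text
time_s: 9.08
position: [0.5154, -0.0463, 0.0598]
tcp_rot: [[-0.073, 0.997, 0.0], [0.997, 0.073, -0.0], [-0.0, 0.0, -1.0]]
force: [-1.8, -0.8, 5.1]
opening: 0.646
grasp_force: 30.0
time_s: 9.33
position: [0.5154, -0.0463, 0.0597]
tcp_rot: [[-0.073, 0.997, 0.0], [0.997, 0.073, -0.0], [-0.0, 0.0, -1.0]]
force: [-1.7, 0.8, 9.1]
opening: 0.645
grasp_force: 30.0
```

The cup is on the floor. I ease off the load, open, and rise.

```bash
python3 -m inch '[[0,0,0.1,0,5],[0,0,0.1,0,5.6],[0,0,0.1,0,6],[0,0,0.1,0,6.5],[0,0,0.1,0,7.2],[0,0,0.1,0,8],[0,0,0.1,0,8.7],[0,0,0.1,0,8.7],[0,0,0.1,0,8.7]]'
python3 -m inch '[[0,0,0.3,0,8.7],[0,0,1,0,8.7],[0,0,2,0,8.7],[0,0,4,0,8.7],[0,0,7,0,8.7],[0,0,10,0,8.7],[0,0,13,0,8.7],[0,0,16,0,8.7],[0,0,18,0,8.7],[0,0,18,0,8.7]]'
python3 - <<'E'
from rig import readout,cams
import cv2,pickle
s=readout.read_state();c=cams.capture("wrist");cv2.imwrite("pics/w3.png",c["image"]);pickle.dump((s,c),open("w3.pkl","wb"))
E
```

```text
time_s: 10.08
position: [0.5153, -0.0463, 0.0595]
tcp_rot: [[-0.073, 0.997, -0.0], [0.997, 0.073, 0.0], [0.0, -0.0, -1.0]]
force: [-0.8, 0.6, -0.2]
opening: 0.976
grasp_force: 0.0
time_s: 10.92
position: [0.5183, -0.0471, 0.2454]
tcp_rot: [[-0.073, 0.997, 0.011], [0.997, 0.073, -0.003], [-0.004, 0.011, -1.0]]
force: [1.1, -0.8, 0.3]
opening: 1.001
grasp_force: 0.0
```

View pics/w3.png

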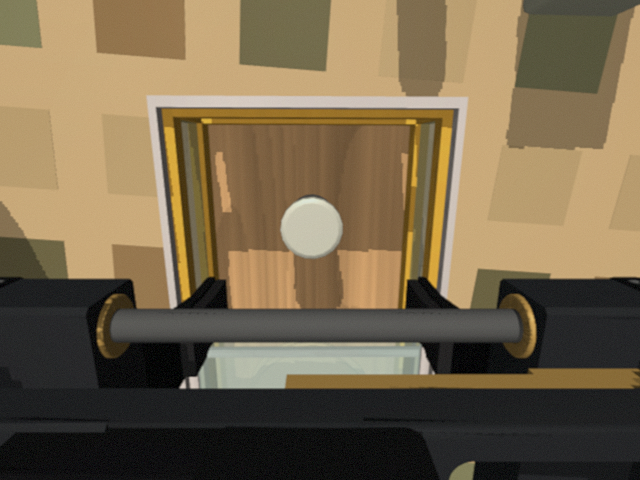

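The cup stands upright at (312,228) mid-bay, and the glass front edge is seen at row 347. Now I go above the fin with the fingers turned to close along case y.

```bash
python3 -m inch '[[0,-2,0,-70,8.7],[0,-5,0,-70,8.7],[0,-8,0,-70,8.7],[0,-11,0,-70,8.7],[0,-14,0,-70,8.7],[0,-16,0,-70,8.7],[0.6,-17.2,0,-70,8.7],[0.6,-17.2,0,-70,8.7],[0.6,-17.2,0,-70,8.7],[0.6,-17.2,0,-70,8.7]]'
python3 -m inch '[[0,0,0,-20,8.7],[0,0,0,-20,8.7],[0,0,0,-20,8.7],[0,0,0,-20,8.7],[0,0,0,-20,8.7]]'
python3 - <<'E'
from rig import readout,cams
import cv2,pickle
s=readout.read_state();c=cams.capture("wrist");cv2.imwrite("pics/w4.png",c["image"]);pickle.dump((s,c),open("w4.pkl","wb"))
E
```

```text
time_s: 11.8
position: [0.5203, -0.2182, 0.2382]
tcp_rot: [[0.915, 0.403, -0.003], [0.403, -0.915, 0.002], [-0.002, -0.003, -1.0]]
force: [0.2, 0.3, 0.2]
opening: 1.001
grasp_force: 0.0
time_s: 12.22
position: [0.5207, -0.2179, 0.2386]
tcp_rot: [[0.997, 0.075, -0.002], [0.075, -0.997, 0.001], [-0.002, -0.001, -1.0]]
force: [0.5, 0.8, 0.5]
opening: 1.001
grasp_force: 0.0
```

View pics/w4.png

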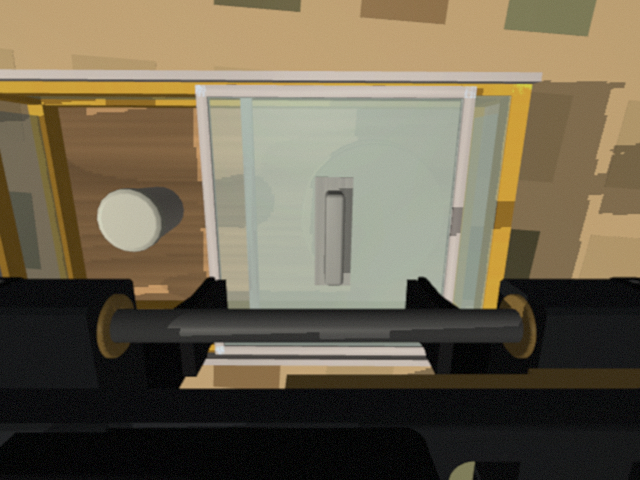

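The fin's top edge runs from (335,192) to (334,285). The sliding glass spans columns 205–465 and the cup stands clear on the left.

Run:
```python
from h import *
s,c=pickle.load(open("w4.pkl","rb"));w=wcam(s,c)
C=np.array([.5214,-.1598]);y=np.radians(4.1);R=np.array([[np.cos(y),-np.sin(y)],[np.sin(y),np.cos(y)]])
a,b=px(w,335,192,.146),px(w,334,285,.146);p=(a+b)/2
print(a,b,p,"shift cm",(p-s["position"])*100,"case",R.T@(p[:2]-C))
```

```text
[ 0.5622 -0.2276  0.146 ] [ 0.4922 -0.233   0.146 ] [ 0.5272 -0.2303  0.146 ] shift cm [ 0.65463744 -1.24428794 -9.26488387] case [ 0.00074459 -0.07073426]
```

```bash
python3 -m inch '[[0.7,-1.2,-1,0,8.7],[0.7,-1.2,-3,0,8.7],[0.7,-1.2,-5,0,8.7],[0.7,-1.2,-7,0,8.7],[0.7,-1.2,-8.5,0,8.7],[0.7,-1.2,-9.8,0,8.7],[0.7,-1.2,-10.7,0,8.7],[0.7,-1.2,-11.2,0,8.7],[0.7,-1.2,-11.5,0,8.7],[0.7,-1.2,-11.5,0,8.7]]'
python3 -m inch '[[0,0,0,0,7.5],[0,0,0,0,6],[0,0,0,0,4.5],[0,0,0,0,3.5],[0,0,0,0,2.7],[0,0,0,0,2.2],[0,0,0,0,1.8],[0,0,0,0,1.5],[0,0,0,0,1.2],[0,0,0,0,1]]'
python3 -m inch '[[0,0,0,0,1],[0,0,0,0,1],[0,0,0,0,1]]'
```

```text
time_s: 13.1
position: [0.5283, -0.2303, 0.1243]
tcp_rot: [[0.997, 0.073, -0.0], [0.073, -0.997, 0.0], [-0.0, -0.0, -1.0]]
force: [0.3, -0.4, 0.2]
opening: 1.002
grasp_force: 0.0
time_s: 13.93
position: [0.5283, -0.2303, 0.1245]
tcp_rot: [[0.997, 0.073, -0.0], [0.073, -0.997, 0.0], [-0.0, -0.0, -1.0]]
force: [-0.1, 0.3, 1.1]
opening: 0.325
grasp_force: 0.0
time_s: 14.18
position: [0.5284, -0.2305, 0.1245]
tcp_rot: [[0.997, 0.073, 0.0], [0.073, -0.997, -0.0], [0.0, 0.0, -1.0]]
force: [0.4, -0.0, 0.5]
opening: 0.157
grasp_force: 30.0
```

The fin is gripped (about 14 mm). I slide along case +y, which is world (-0.0715, 0.997).

```bash
python3 -m inch '[[-0.02,0.3,0,0,1],[-0.06,0.8,0,0,1],[-0.11,1.5,0,0,1],[-0.18,2.5,0,0,1],[-0.25,3.5,0,0,1],[-0.32,4.5,0,0,1],[-0.39,5.5,0,0,1],[-0.47,6.5,0,0,1],[-0.54,7.5,0,0,1],[-0.61,8.5,0,0,1]]'
python3 -m inch '[[-0.07,1,0,0,1],[-0.14,2,0,0,1],[-0.21,2.9,0,0,1],[-0.27,3.7,0,0,1],[-0.32,4.4,0,0,1],[-0.36,5,0,0,1],[-0.39,5.5,0,0,1],[-0.42,5.9,0,0,1],[-0.44,6.2,0,0,1],[-0.45,6.3,0,0,1]]'
```

```text
time_s: 15.02
position: [0.5223, -0.1441, 0.1245]
tcp_rot: [[0.997, 0.073, 0.0], [0.073, -0.997, -0.0], [0.0, 0.0, -1.0]]
force: [-0.0, -3.3, -3.7]
opening: 0.16
grasp_force: 30.0
time_s: 15.85
position: [0.5179, -0.0819, 0.1245]
tcp_rot: [[0.997, 0.073, 0.0], [0.073, -0.997, 0.0], [0.0, -0.0, -1.0]]
force: [2.1, -1.6, -5.3]
opening: 0.164
grasp_force: 30.0
```

```bash
python3 -m inch '[[-0.01,0.15,0,0,1],[-0.02,0.3,0,0,1],[-0.03,0.45,0,0,1],[-0.04,0.6,0,0,1],[-0.05,0.75,0,0,1],[-0.06,0.9,0,0,1],[-0.08,1.05,0,0,1],[-0.09,1.2,0,0,1],[-0.1,1.35,0,0,1],[-0.11,1.5,0,0,1]]'
python3 -m inch '[[0,0.05,0,0,1],[-0.01,0.1,0,0,1],[-0.01,0.15,0,0,1],[-0.01,0.2,0,0,1],[-0.02,0.25,0,0,1],[-0.02,0.3,0,0,1],[-0.02,0.35,0,0,1],[-0.03,0.4,0,0,1],[-0.03,0.45,0,0,1],[-0.04,0.5,0,0,1]]'
```

```text
time_s: 16.68
position: [0.5169, -0.0672, 0.1245]
tcp_rot: [[0.997, 0.073, 0.0], [0.073, -0.997, -0.0], [0.0, 0.0, -1.0]]
force: [3.4, -1.5, -5.7]
opening: 0.16
grasp_force: 30.0
time_s: 17.52
position: [0.5165, -0.0623, 0.1245]
tcp_rot: [[0.997, 0.073, 0.001], [0.073, -0.997, -0.0], [0.001, 0.0, -1.0]]
force: [5.6, -1.2, -7.9]
opening: 0.157
grasp_force: 30.0
```

Side loads are small but growing, so I trim them (slightly +x and down) while creeping on.

```bash
python3 -m inch '[[0.03,0.04,-0.03,0,1],[0.05,0.08,-0.05,0,1],[0.05,0.12,-0.06,0,1],[0.05,0.16,-0.06,0,1],[0.05,0.2,-0.06,0,1],[0.05,0.24,-0.06,0,1]]'
python3 -m inch '[[0,0.04,0,0,1],[0,0.08,0,0,1],[0,0.12,0,0,1],[-0.01,0.16,0,0,1],[-0.01,0.2,0,0,1],[-0.01,0.24,0,0,1]]'
```

```text
time_s: 18.02
position: [0.5164, -0.0599, 0.1245]
tcp_rot: [[0.997, 0.073, -0.001], [0.073, -0.997, -0.0], [-0.001, 0.0, -1.0]]
force: [0.0, -1.5, 4.0]
opening: 0.156
grasp_force: 30.0
time_s: 18.52
position: [0.5162, -0.0575, 0.1245]
tcp_rot: [[0.997, 0.073, -0.001], [0.073, -0.997, -0.0], [-0.001, 0.0, -1.0]]
force: [-1.4, -1.6, 6.4]
opening: 0.153
grasp_force: 30.0
```

```bash
python3 -m inch '[[0,0.04,0.02,0,1],[-0.01,0.08,0.03,0,1],[-0.01,0.12,0.03,0,1],[-0.02,0.16,0.03,0,1],[-0.02,0.2,0.03,0,1]]'
python3 -m inch '[[0,0.04,0,0,1],[-0.01,0.08,0,0,1],[-0.01,0.12,0,0,1],[-0.01,0.16,0,0,1],[-0.01,0.2,0,0,1]]'
```

```text
time_s: 18.93
position: [0.5161, -0.0555, 0.1245]
tcp_rot: [[0.997, 0.073, -0.001], [0.073, -0.997, -0.0], [-0.001, -0.0, -1.0]]
force: [-0.2, -1.9, 6.3]
opening: 0.159
grasp_force: 30.0
time_s: 19.35
position: [0.516, -0.0534, 0.1245]
tcp_rot: [[0.997, 0.073, -0.001], [0.073, -0.997, 0.0], [-0.001, -0.0, -1.0]]
force: [-1.4, -1.9, 5.7]
opening: 0.163
grasp_force: 30.0
```

```bash
python3 -m inch '[[0,0.04,0,0,1],[-0.01,0.08,0,0,1],[-0.01,0.12,0,0,1],[-0.01,0.16,0,0,1]]'
python3 -m inch '[[0,0.04,0,0,1],[-0.01,0.08,0,0,1],[-0.01,0.12,0,0,1],[-0.01,0.16,0,0,1]]'
```

```text
time_s: 19.68
position: [0.5158, -0.0518, 0.1245]
tcp_rot: [[0.997, 0.073, -0.001], [0.073, -0.997, 0.0], [-0.001, -0.0, -1.0]]
force: [-1.8, -1.9, 5.7]
opening: 0.156
grasp_force: 30.0
time_s: 20.02
position: [0.5157, -0.0502, 0.1245]
tcp_rot: [[0.997, 0.073, -0.001], [0.073, -0.997, 0.0], [-0.001, -0.0, -1.0]]
force: [-0.4, -2.3, 5.9]
opening: 0.162
grasp_force: 30.0
```

```bash
python3 -m inch '[[0,0.05,0,0,1],[-0.01,0.1,0,0,1],[-0.01,0.15,0,0,1],[-0.01,0.2,0,0,1]]'
python3 -m inch '[[0,0.05,0,0,1],[-0.01,0.1,0,0,1],[-0.01,0.15,0,0,1],[-0.01,0.2,0,0,1]]'
```

```text
time_s: 20.35
position: [0.5157, -0.0499, 0.1245]
tcp_rot: [[0.997, 0.074, -0.001], [0.074, -0.997, -0.003], [-0.001, 0.003, -1.0]]
force: [-2.4, -10.1, 4.5]
opening: 0.158
grasp_force: 30.0
time_s: 20.68
position: [0.5157, -0.0499, 0.1245]
tcp_rot: [[0.997, 0.075, -0.001], [0.075, -0.997, -0.006], [-0.001, 0.006, -1.0]]
force: [-2.8, -15.1, 4.2]
opening: 0.157
grasp_force: 30.1
```

It has met the stop: the force rises and the position has halted. I relax the push, open straight, and rise.

```bash
python3 -m inch '[[0,-0.1,0,0,1],[0,-0.2,0,0,1],[0,-0.3,0,0,1],[0,-0.3,0,0,1.6],[0,-0.3,0,0,2.4],[0,-0.3,0,0,3.5],[0,-0.3,0,0,4.5],[0,-0.3,0,0,5],[0,-0.3,0,0,5],[0,-0.3,0,0,5]]'
python3 -m inch '[[0,0,0.3,0,5],[0,0,1,0,5],[0,0,2,0,5],[0,0,4,0,5],[0,0,7,0,5],[0,0,10,0,5],[0,0,13,0,5],[0,0,15,0,5],[0,0,15,0,5],[0,0,15,0,5]]'
python3 - <<'E'
from rig import readout,cams
import cv2,pickle
s=readout.read_state();c=cams.capture("wrist");cv2.imwrite("pics/w5.png",c["image"]);pickle.dump((s,c),open("w5.pkl","wb"))
c=cams.capture("scene");cv2.imwrite("pics/s5.png",c["image"])
E
```

```text
time_s: 21.52
position: [0.5158, -0.0491, 0.1241]
tcp_rot: [[0.997, 0.073, -0.0], [0.073, -0.997, 0.0], [-0.0, -0.0, -1.0]]
force: [-0.5, 0.1, -0.2]
opening: 0.533
grasp_force: 0.0
time_s: 22.35
position: [0.5167, -0.0495, 0.2764]
tcp_rot: [[0.997, 0.073, 0.004], [0.073, -0.997, -0.001], [0.004, 0.002, -1.0]]
force: [0.6, 0.1, -0.4]
opening: 0.571
grasp_force: 0.0
```

View pics/w5.png

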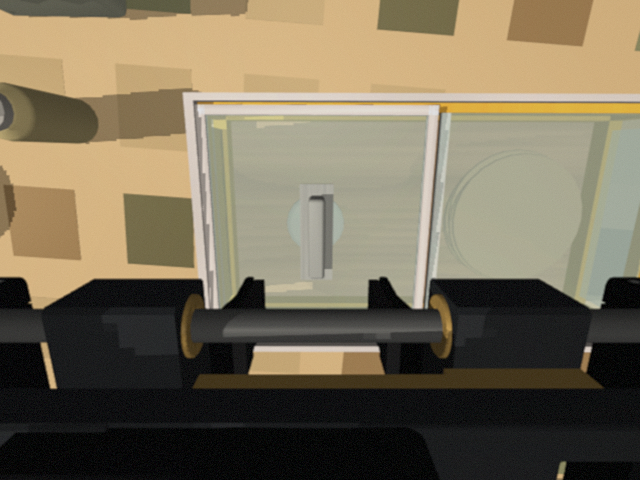

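View pics/s5.png

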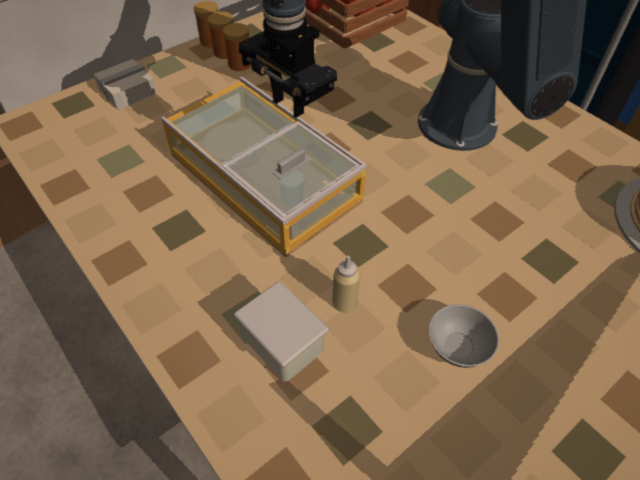

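The glass frame meets the stop bar (column ~203 in the wrist view). In the scene view the cup stands upright under the glass at (291,188), and the bystanders are where they were.

```bash
python3 -c "
from rig import bot
print(bot.hand_in())"
```

```text
the job is handed in; nothing more can be done
None
```

The cup is standing upright in the open half of the case, the glass top is shut against its stop, and I handed the job in at about 22 s of the 58 s allowed, with the other things on the table left alone.

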